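Slide the nesting serving boards home into their tray

ROBOT

A 6-joint arm with a two-finger parallel gripper is mounted at the origin on the work surface. World frame = base frame: x ahead of the robot, y to its left, z up, the work surface at z = 0. Lengths are in m, angles in rad, forces in N, time in s.
With the tool pointing down it reaches from about 0.225 to 0.875 m from the base axis. Payload 3.4 kg.
Tool frame: the origin (TCP) lies at the very end of the fingers, on their centre line; the grasp point (between the pads) lies 19 mm behind it; z points along the fingers, y is the line along which they close (so a half turn about z gives the same grasp; the last joint's range is limited). The gripper opens to 85 mm and grips with 20 to 120 N. Pads are 22 mm wide; open, the fingers measure 114 mm over their backs; the gripper's body (76 mm by 85 mm) begins 54 mm behind the grasp point. The pads swing forward as they close: fully open they stand 13 mm farther back than shut.
Start: joints at [1.07, 0.276, 1.505, -0, 1.361, -0.121], TCP at [0.213, 0.534, 0.231] pointing down, gripper open.
Joint ranges: [-2.89, 2.89], [-0.75, 2.08], [0.22, 2.7], [-1.18, 4.32], [0.11, 2.71], [-2.7, 2.7]. Speed limits (rad/s): [2.57, 2.57, 3.14, 3.14, 3.14, 3.14].

INTERFACE

Orientations are given as a unit quaternion [x, y, z, w].
In Python, from station import bot gives the robot as it stands.
- The arm moves only by the shell command python3 shift.py 'ROWS' [OPENING] [FORCE]. ROWS is a JSON list of rows, 1 to 10 of them, each of 4 numbers: dx, dy, dz in m, then a turn about the tool's z in rad; each row is the pose to reach, as a shift and turn from the pose commanded when the command began, along the tool's axes at that moment; what a row does not reach only later rows make up. A row lasts 1/12 s, in which the tool goes at most 0.0417 m and 0.125 rad, less where a joint would pass 70% of its speed; a pose out of reach is approached as far as the arm can. OPENING is the opening from 0.0 (shut) to 1.0 (fully open), set as the command begins (- or left out keeps the last). The fingers move at their own pace and stop on an object; FORCE is the grip in N (left out, the last holds). Time passes only in rows, so rows that do not move let the fingers close. It prints the time, the measured TCP pose, the force, the opening and the grip force at its end.
- bot.get_state(): the state, without advancing time (a new reading comes with each control period).
- bot.get_image(name): name is "scene" or "top"; returns the picture (400x640x3 uint8, blue, green, red); there is no depth.
- bot.camera_info(name): a dict with "camera_matrix" (3x3 intrinsics, pixels), "camera_from_world" (4x4, takes a point from world to camera coordinates). Camera axes: x right, y up, looking along -z (the intrinsics and any distortion apply to the point x, -y, -z); pixel columns grow to the right and rows downward; lengths in m; the calibration is good to about 2 mm. A picture is of the moment at which its call begins. camera_info takes no time and is no camera call.
- bot.close_job(): hands the job in; it is judged then, once.
The state is a dict: "t": time; "joint_pos": joint angles; "qvel": joint speeds; "joint_torque": joint torques, N m; "ee_pos": TCP position; "orientation": TCP orientation; "ft_force": force on the tool from outside, world axes, zero at the start; "wrist_torque": the same for the moment, N m; "finger_gap": opening from 0.0 (shut) to 1.0 (fully open); "grip_force": force on a finger pad.
Only numpy, scipy, OpenCV 4.12 (cv2) and the standard library are available. Lean on these libraries where they do the work, as an engineer would, in place of code of your own. Each camera call takes 0.05 s, during which the arm holds its last target. There are 200 camera calls.

TASK

Put the three wooden serving boards away in their aluminium tray: turn them so that they nest and together fill it, all lying flat and pushed home so that none sticks out past the tray's open edge. Slide them over the worktop and in through the open side, never lifting them (the hand slots give a hold), and steer them round the pot, cup, mortar, pestle, jar and spoon rest without shoving any of these.

Things in the scene. Friction and masses are not known exactly. Their poses are not given: they have to be found in the camera images.
- tray: aluminium tray fixed to the worktop, rims on three sides, open on its -y side. Origin: centre of the inner floor at worktop height (sheet floor under 1 mm: boards slide straight in). Inside x -83..83, y -76..76 mm; closed back at +y, open edge at y -76. Rims 5 mm thick, 28 mm high; the side rims flare outwards past the open edge, to y -95, x +-97. The boards nest in it with a few mm to spare
- dark_board: L-shaped dark brown wooden board, 20 mm thick, flat, about 0.15 kg. Origin: centre of its hand slot, on the underside; z up. In its frame (mm): bar x -80..80, y -24..24; leg x -80..-40, y 24..76; outer corners rounded 8. Slot right through, 60 along x by 26 along y: fingers put in and opened against its ends turn and slide it. Starts at one of three places, turned at random
- pale_board: L-shaped pale wooden board, 20 mm thick, flat, about 0.15 kg. Origin: centre of its hand slot, on the underside; z up. In its frame (mm): bar x -80..80, y -24..24; leg x -80..-28, y 24..76; outer corners rounded 8. Slot right through, 60 along x by 26 along y: fingers put in and opened against its ends turn and slide it. Starts at one of three places, turned at random
- small_board: small rectangular serving board of mid-brown wood, 68 mm along its x by 52 mm along its y, 20 mm thick, corners rounded 8 mm, about 0.05 kg. Origin: its centre, on the underside; z up. Hand slot right through, 46 mm along x by 26 mm along y, about the origin
- measuring_cup: yellow plastic measuring cup standing upright, 76 mm across, 54 mm high, origin at the centre of its foot; flat handle from its rim towards its own +y, out to 84 mm from the axis. Leave alone
- spoon_rest: white ceramic spoon rest, round dish 100 mm across, 16 mm high, origin under its centre, with a 37 mm wide neck towards its own -y out to 91 mm. Leave alone
- pestle: wooden pestle lying along its own x, 180 mm long, 38 mm thick, origin under its middle. Leave alone
- mortar: grey stone mortar, 116 mm across at the rim, 85 mm high, origin under its centre. Leave alone. (Beyond it, right of y = -0.54, stands the fixed gas stove, 130 mm high, its knob at off)
- spice_jar: small amber spice jar with a red cap, 48 mm across, 75 mm high, origin under its centre. Leave alone
- pot: empty blue enamel pot, 180 mm across, 110 mm high, origin under its centre, two side handles along its own y out to 125 mm. Leave alone
- dark_board_c0 (a point): outer corner of the dark board at (-80, -24) mm in its frame, on the underside (the sharp corner, before rounding)
- dark_board_c1 (a point): outer corner of the dark board at (80, -24) mm in its frame, on the underside (the sharp corner, before rounding)
- dark_board_c2 (a point): outer corner of the dark board at (-40, 76) mm in its frame, on the underside (the sharp corner, before rounding)
- dark_board_c3 (a point): outer corner of the dark board at (-80, 76) mm in its frame, on the underside (the sharp corner, before rounding)
- pale_board_c0 (a point): outer corner of the pale board at (-80, -24) mm in its frame, on the underside (the sharp corner, before rounding)
- pale_board_c1 (a point): outer corner of the pale board at (80, -24) mm in its frame, on the underside (the sharp corner, before rounding)
- pale_board_c2 (a point): outer corner of the pale board at (-28, 76) mm in its frame, on the underside (the sharp corner, before rounding)
- pale_board_c3 (a point): outer corner of the pale board at (-80, 76) mm in its frame, on the underside (the sharp corner, before rounding)
- small_board_c0 (a point): outer corner of the small board at (-34, -26) mm in its frame, on the underside (the sharp corner, before rounding)
- small_board_c1 (a point): outer corner of the small board at (34, -26) mm in its frame, on the underside (the sharp corner, before rounding)
- small_board_c2 (a point): outer corner of the small board at (34, 26) mm in its frame, on the underside (the sharp corner, before rounding)
- small_board_c3 (a point): outer corner of the small board at (-34, 26) mm in its frame, on the underside (the sharp corner, before rounding)

How it is judged:
By the outcome, as a careful person would: the job done as asked, in the order asked, and still so for the second after the job is handed in, with the robot touching nothing.
It also fails if it takes over 72 s, if anything falls off the work surface, if the arm or the gripper's body presses on something with over 40 N, if the wrist force passes 120 N, or if a joint passes its speed limit or range.

## Working session

There is one attempt and no reset: what is moved stays moved. The work goes in short steps, Python scripts to look and compute and a shell command to move; the robot and the scene stay as the last step left them, time stands still between calls to the robot, and variables do not carry over. Pictures are saved under pics/ and viewed, at most 10 in all, crops included, and the job is handed in when it is done.

```bash
ls; mkdir -p pics
python3 - <<'E'
from station import bot
import cv2
s=bot.get_state(); print(s)
for n in("scene","top"):
    cv2.imwrite(f"pics/{n}0.png",bot.get_image(n)); c=bot.camera_info(n); print(n,c)
E
```

```text
pics
shift.py
station.py
{'t': 0.0, 'joint_pos': array([ 1.07002327e+00,  2.76575923e-01,  1.50614796e+00,  3.97008360e-06,
        1.36070131e+00, -1.21011771e-01]), 'qvel': array([-3.62622416e-04, -1.11491796e-03,  8.67271982e-04, -1.19893593e-03,
        6.50896175e-05, -2.00931080e-04]), 'joint_torque': array([ 2.40954156e-03, -4.16778696e+01, -2.45811260e+01,  1.45387794e-04,
        1.08279721e-02,  3.12657949e-05]), 'ee_pos': array([0.2129014 , 0.53355338, 0.23044468]), 'orientation': array([ 1.88742013e-01,  9.82026279e-01, -8.71750327e-04, -2.82142389e-04]), 'ft_force': array([-0.0532504 , -0.23273149,  0.34778825]), 'wrist_torque': array([-0.01780107,  0.0035623 , -0.04212556]), 'grip_force': 0.0, 'finger_gap': 0.9988080280926899}
scene {'camera_matrix': array([[395.11903574,   0.        , 318.20861818],
       [  0.        , 395.11903574, 200.09159199],
       [  0.        ,   0.        ,   1.        ]]), 'camera_from_world': array([[ 0.17584833,  0.98439706,  0.00630864, -0.096139  ],
       [-0.65426265,  0.11208146,  0.74791586,  0.33433208],
       [ 0.73553909, -0.13564726,  0.66376356, -1.56013084],
       [ 0.        ,  0.        ,  0.        ,  1.        ]])}
top {'camera_matrix': array([[513.55102997,   0.        , 316.39451971],
       [  0.        , 513.55102997, 199.6519185 ],
       [  0.        ,   0.        ,   1.        ]]), 'camera_from_world': array([[ 0.01223542, -0.99990687,  0.00604504, -0.0348221 ],
       [ 0.9937485 ,  0.01283053,  0.11090216, -0.57714698],
       [-0.11096939,  0.00465032,  0.99381294, -1.5389718 ],
       [ 0.        ,  0.        ,  0.        ,  1.        ]])}
```

View pics/top0.png

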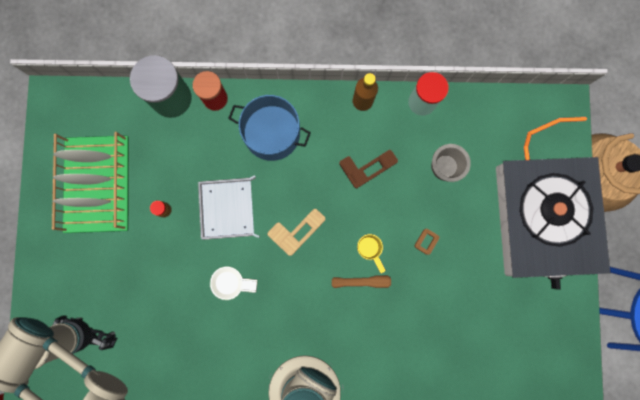

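View pics/scene0.png

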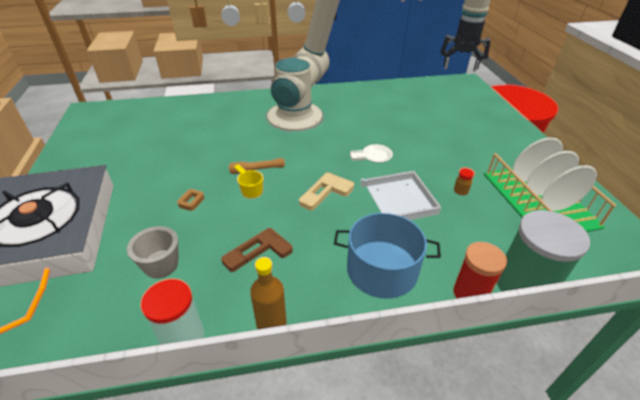

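Run:
```python
import cv2
a=cv2.imread("pics/top0.png")[110:305,190:470]; cv2.imwrite("pics/tc.png",cv2.resize(a,None,fx=2.85,fy=2.85,interpolation=cv2.INTER_CUBIC))
a=cv2.imread("pics/scene0.png")[140:300,170:450]; cv2.imwrite("pics/sc.png",cv2.resize(a,None,fx=2.85,fy=2.85,interpolation=cv2.INTER_CUBIC))
```

```text
(no output)
```

View pics/tc.png

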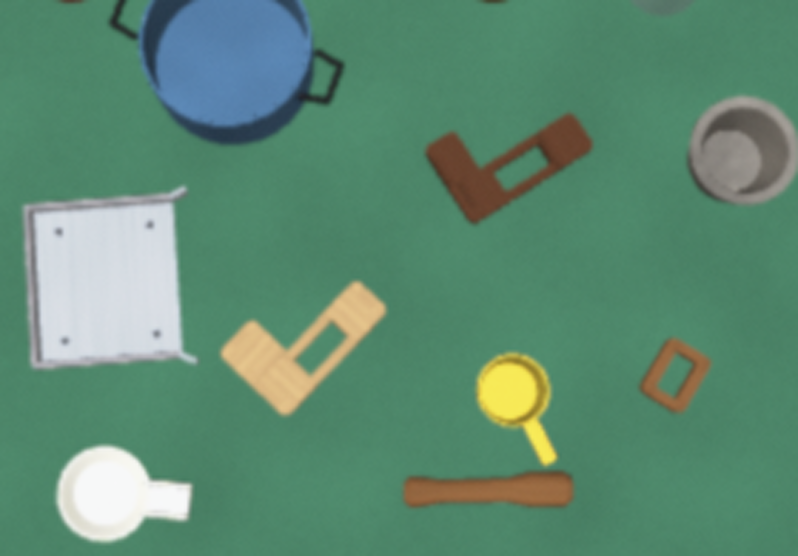

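View pics/sc.png

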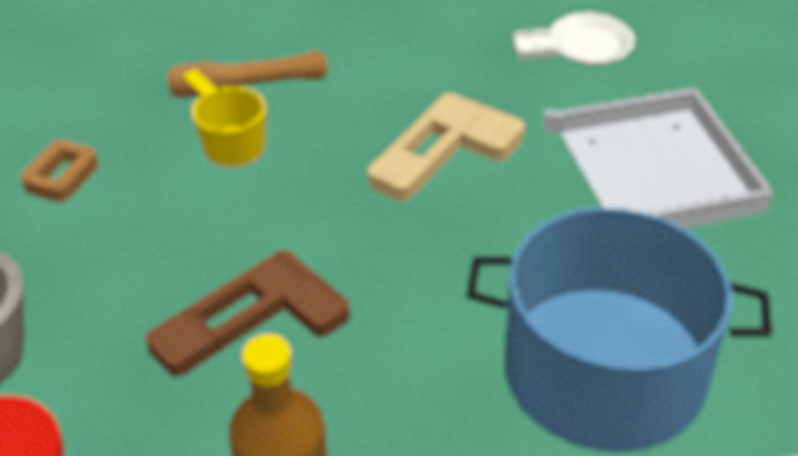

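The crops show all items. Pale board: c0 is near (286,414), c1 (385,305) and c3 (222,352) in the top crop, so its yaw is about -44°. Dark board: c0 (475,222), c1 (590,145), c3 (430,150), yaw about -56°. The tray's back edge runs (25,207)–(38,367), so its yaw is about 4°. Next I'll refine by fitting silhouettes in both views.

```bash
cat > h.py <<'E'
import numpy as np,cv2
from scipy.optimize import least_squares,minimize
from station import bot
CI={n:bot.camera_info(n) for n in("top","scene")}
def proj(n,P):
    P=np.atleast_2d(P);c=CI[n];q=P@c["camera_from_world"][:3,:3].T+c["camera_from_world"][:3,3]
    q=q*[1,-1,-1];q=q@c["camera_matrix"].T
    return q[:,:2]/q[:,2:]
def unproj(n,uv,z):
    f=lambda p:(proj(n,[p[0],p[1],z])[0]-uv)
    return least_squares(f,[.5,0]).x
def rounded(poly,r=8):  # convex corners rounded
    out=[];poly=np.array(poly,float);m=len(poly)
    for i in range(m):
        p=poly[i];a=poly[i-1]-p;b=poly[(i+1)%m]-p;a/=np.linalg.norm(a);b/=np.linalg.norm(b)
        if a[0]*b[1]-a[1]*b[0]<0:   # ccw convex
            c=p+r*(a+b)
            for t in np.linspace(0,np.pi/2,5): out.append(c-r*(b*np.cos(t)+a*np.sin(t))[::1] if False else c-r*(np.cos(t)*b+np.sin(t)*a))
        else: out.append(p)
    return np.array(out)/1000
def L(w): return rounded([(-80,-24),(80,-24),(80,24),(w,24),(w,76),(-80,76)])
def box(a,b): return np.array([(-a,-b),(a,-b),(a,b),(-a,b)])/1000
SH={"dark":(L(-40),box(30,13)),"pale":(L(-28),box(30,13)),"small":(rounded([(-34,-26),(34,-26),(34,26),(-34,26)]),box(23,13))}
S=8
def place(o,p,z):
    c,s=np.cos(p[2]),np.sin(p[2]);q=o@np.array([[c,s],[-s,c]])+p[:2]
    return np.c_[q,np.full(len(q),z)]
def render(n,shape,p,h,roi):
    u0,v0,u1,v1=roi;m=np.zeros(((v1-v0)*S,(u1-u0)*S),np.uint8)
    out,hole=shape
    px=lambda P:np.round(((proj(n,P)+.5-[u0,v0])*S-.5)*16).astype(np.int32)
    t,b=px(place(out,p,h)),px(place(out,p,0))
    for i in range(len(t)):
        j=(i+1)%len(t);cv2.fillPoly(m,[cv2.convexHull(np.array([t[i],t[j],b[j],b[i]]))],1,shift=4)
    cv2.fillPoly(m,[t],1,shift=4)
    if hole is not None:
        z=np.zeros_like(m);zz=z.copy();cv2.fillPoly(z,[px(place(hole,p,h))],1,shift=4);cv2.fillPoly(zz,[px(place(hole,p,0))],1,shift=4)
        m[(z&zz)>0]=0
    return cv2.GaussianBlur(cv2.resize(m.astype(np.float32),(u1-u0,v1-v0),interpolation=cv2.INTER_AREA),(0,0),.8)
def soft(img,roi,col):  # fraction of object colour against green
    u0,v0,u1,v1=roi;a=img[v0:v1,u0:u1].astype(float)
    bg=np.median(np.r_[a[0],a[-1],a[:,0],a[:,-1]],0);d=np.array(col,float)-bg
    return np.clip((a-bg)@d/(d@d),0,1)
def fit(name,imgs,p0,h0=.02,fith=False,views=("top","scene"),it=3):
    shape=SH[name];p=np.array(p0,float)
    data={}
    for n in views:
        q=proj(n,np.r_[place(shape[0],p,0),place(shape[0],p,.02)]);lo=np.floor(q.min(0)).astype(int)-5;hi=np.ceil(q.max(0)).astype(int)+6
        roi=(*lo,*hi);m=render(n,shape,p,h0,roi);a=imgs[n][lo[1]:hi[1],lo[0]:hi[0]]
        col=np.median(a[m>.9],0);data[n]=(roi,soft(imgs[n],roi,col))
    def cost(x,vs=views):
        return sum(((render(n,shape,p+x[:3]*[.005,.005,.05],h0+(x[3]*.005 if len(x)>3 else 0),data[n][0])-data[n][1])**2).sum() for n in vs)
    k=4 if fith else 3
    r=minimize(cost,np.zeros(k),method="Nelder-Mead",options=dict(initial_simplex=np.r_[[np.zeros(k)],np.eye(k)],xatol=.01,fatol=.01,maxiter=250))
    return p+r.x[:3]*[.005,.005,.05],h0+(r.x[3]*.005 if fith else 0),r.fun
E
cat > f0.py <<'E'
from h import *
imgs={n:cv2.imread(f"pics/{n}0.png") for n in("top","scene")}
C=lambda u,v:np.array([u,v])/2.85+[190,110]-.3
for n,c0,c1,ctr in(("pale",(286,414),(385,305),(322,348)),("dark",(475,222),(590,145),(521,168)),("small",(640,385),(672,340),(676,375))):
    o=unproj("top",C(*ctr),.02);d=unproj("top",C(*c1),.02)-unproj("top",C(*c0),.02)
    p0=[*o,np.arctan2(d[1],d[0])]
    for v,fh in((("top","scene"),True),(("top",),False),(("scene",),False)):
        p,h,f=fit(n,imgs,p0,views=v,fith=fh);print(n,v,np.round(p[:2]*1000,1),round(np.degrees(p[2]),2),"h",round(h*1000,1),round(f,2))
for nm,uv,z in(("tray inner fl back+x",(33,210),.028),("back-x",(42,362),.028),("front+x",(174,201),.028),("front-x",(180,354),.028),("flare+x",(184,191),.028),("flare-x",(194,360),.028),
 ("pot c",(226,68-0),.11),("pot handle",(342,66),.08),("mortar",(744,150),.085),("cup",(513,390),.054),("cuphandle",(549,462),.05),("pestleL",(405,491),.02),("pestleR",(573,490),.02),("spoon",(104,494),.016),("neck",(190,502),.012)):
    print(nm,np.round(unproj("top",C(*uv),z)*1000))
print("jar",np.round(unproj("top",np.array([160,208]),.075)*1000))
E
python3 f0.py
```

```text
pale ('top', 'scene') [479.   15.5] -42.67 h 21.4 91.19
pale ('top',) [480.   15.2] -42.75 h 20.0 2.12
pale ('scene',) [473.   18.5] -42.68 h 20.0 60.73
dark ('top', 'scene') [ 679.5 -201.4] -56.43 h 17.5 238.62
dark ('top',) [ 679.4 -202.1] -56.63 h 20.0 2.72
dark ('scene',) [ 680.4 -200.8] -56.45 h 20.0 239.44
small ('top', 'scene') [ 455.3 -367.9] -31.64 h 18.9 2.46
small ('top',) [ 455.7 -368.4] -31.19 h 20.0 0.66
small ('scene',) [ 455.9 -367. ] -30.61 h 20.0 1.16
tray inner fl back+x [624. 327.]
back-x [460. 311.]
front+x [636. 175.]
front-x [471. 164.]
flare+x [647. 165.]
flare-x [464. 149.]
pot c [763. 115.]
pot handle [774.  -5.]
mortar [ 689. -427.]
cup [ 436. -188.]
cuphandle [ 362. -227.]
pestleL [329. -77.]
pestleR [ 332. -256.]
spoon [321. 243.]
neck [314. 152.]
jar [542. 436.]
```

```bash
cat > tray.py <<'E'
from h import *
imgs={n:cv2.imread(f"pics/{n}0.png") for n in("top","scene")}
P=lambda a:np.array(a)/1000
parts=[(P([(-83,-76),(83,-76),(83,76),(-83,76)]),.001),(P([(-88,76),(88,76),(88,81),(-88,81)]),.028)]
for s in(1,-1):
    parts+=[(P([(s*83,-76),(s*88,-76),(s*88,81),(s*83,81)]),.028),(P([(s*83,-76),(s*97,-95),(s*101,-92),(s*88,-76)]),.028)]
roi=(193,170,264,246)
n="top";a=imgs[n][170:246,193:264].astype(float);bg=np.median(np.r_[a[0],a[-1],a[:,0]],0)
for thr in(50,70,90):
    d=np.clip(np.linalg.norm(a-bg,axis=2)/thr,0,1)
    def cost(x):
        p=np.array([.548,.244,.077])+x*[.005,.005,.05]
        m=np.max([render(n,(o,None),p,h,roi) for o,h in parts],0);return ((m-d)**2).sum()
    r=minimize(cost,np.zeros(3),method="Nelder-Mead",options=dict(initial_simplex=np.r_[[np.zeros(3)],np.eye(3)],xatol=.01,fatol=.01))
    p=np.array([.548,.244,.077])+r.x*[.005,.005,.05];print(thr,np.round(p[:2]*1000,1),np.degrees(p[2]),r.fun)
E
python3 tray.py
```

```text
50 [549.4 249. ] 4.7922709209858905 131.22758928694532
70 [549.2 249.2] 5.192053411575026 87.35968872507051
90 [549.5 249. ] 5.21897281233661 63.99989261440537
```

```bash
cat >> tray.py <<'E'
m=np.max([render(n,(o,None),p,h,roi) for o,h in parts],0)
k=dict(fx=5,fy=5,interpolation=cv2.INTER_CUBIC)
big=cv2.resize(a.astype(np.uint8),None,**k)
for o,h in parts:
    for z in (0,h):
        q=((proj(n,place(o,p,z))-[193,170]+.5)*5-.5);cv2.polylines(big,[np.round(q).astype(np.int32)],True,(0,0,255) if z else (255,0,0),1)
r=cv2.resize(np.abs(m-d).astype(np.float32),None,fx=5,fy=5);r=cv2.cvtColor((r*255).clip(0,255).astype(np.uint8),cv2.COLOR_GRAY2BGR)
cv2.imwrite("pics/tr.png",np.hstack([big,r]))
E
python3 tray.py >/dev/null
```

```text
(no output)
```

View pics/tr.png

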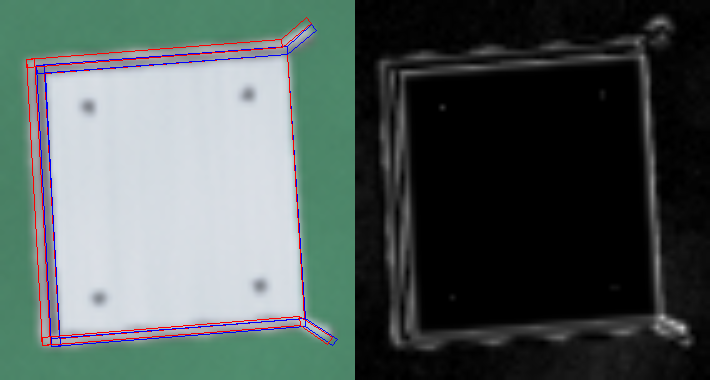

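```bash
cat > go.py <<'E'
import sys,numpy as np
from station import bot
from scipy.spatial.transform import Rotation as R
T=np.array([549.4,249.0]);TY=np.radians(4.9)
def go(x,y,th,z,tray=False):
    "mm, deg; tray: x,y,th in tray frame"
    s=bot.get_state();M=R.from_quat(s["orientation"]).as_matrix()
    if tray:
        c,sn=np.cos(TY),np.sin(TY);x,y=T+[c*x-sn*y,sn*x+c*y];th=th+np.degrees(TY)
    now=np.degrees(np.arctan2(M[1,1],M[0,1]));d=np.array([x,y,z])/1000-s["ee_pos"]
    turn=-np.radians((th-now+180)%360-180)
    p=s["ee_pos"]*1000;c,sn=np.cos(TY),np.sin(TY);q=p[:2]-T
    print("t",round(s["t"],2),"at",p.round(1),"th",now.round(2),"tray",np.round([c*q[0]+sn*q[1],-sn*q[0]+c*q[1]],1),"thT",round(now-np.degrees(TY),2),"| shift",np.round(M.T@d,4),"turn",round(turn,3),"rows>=",round(max(np.linalg.norm(d)/.0417,abs(turn)/.125),1),"F",s["ft_force"].round(1),"gap",round(s["finger_gap"],3))
if __name__=="__main__":
    a=sys.argv[1:];go(*map(float,a[:4]),tray=len(a)>4)
E
python3 go.py 480 15.3 137.3 100
```

```text
t 0.1 at [212.9 533.6 230.5] th 68.24 tray [-310.9  312.3] thT 63.34 | shift [-0.4402 -0.3822  0.1311] turn -1.205 rows>= 14.3 F [ 0.4 -0.7 -0.1] gap 1.003
```

```bash
python3 shift.py '[[-0.04,-0.035,0.012,-0.12],[-0.08,-0.07,0.024,-0.24],[-0.11,-0.095,0.035,-0.36],[-0.14,-0.12,0.045,-0.48],[-0.17,-0.15,0.055,-0.6],[-0.2,-0.175,0.065,-0.72],[-0.23,-0.2,0.075,-0.84],[-0.26,-0.225,0.08,-0.96],[-0.29,-0.25,0.09,-1.08],[-0.32,-0.275,0.1,-1.2]]' 0.28 40; python3 go.py 480 15.3 137.3 60
```

```text
t: 0.93
ee_pos: [0.3816, 0.2101, 0.1447]
orientation: [-0.358, 0.934, 0.0, 0.0]
ft_force: [0.4, 0.4, -0.2]
finger_gap: 0.278
grip_force: 0.0
t 0.93 at [381.6 210.1 144.7] th 132.01 tray [-170.5  -24.5] thT 127.11 | shift [ 0.0572 -0.2106  0.0847] turn -0.092 rows>= 5.6 F [ 0.4  0.4 -0.2] gap 0.278
```

```bash
python3 shift.py '[[0,0,0,0],[0,0,0,0],[0,0,0,0]]' >/dev/null; python3 go.py 480 15.3 137.3 60
```

```text
t 1.18 at [381.1 211.9 145. ] th 131.58 tray [-170.9  -22.6] thT 126.68 | shift [ 0.0565 -0.2128  0.0848] turn -0.1 rows>= 5.7 F [ 0.5  0.6 -0.1] gap 0.283
```

```bash
python3 shift.py '[[0.01,-0.037,0.012,-0.05],[0.02,-0.075,0.025,-0.1],[0.03,-0.112,0.04,-0.1],[0.04,-0.15,0.055,-0.1],[0.05,-0.187,0.07,-0.1],[0.0565,-0.2128,0.0848,-0.1],[0.0565,-0.2128,0.0848,-0.1],[0.0565,-0.2128,0.0848,-0.1]]' ; python3 go.py 480 15.3 137.3 6
```

```text
t: 1.85
ee_pos: [0.4807, 0.0158, 0.0596]
orientation: [-0.402, 0.916, 0.001, -0.001]
ft_force: [1.2, 0.4, 0.2]
finger_gap: 0.283
grip_force: 0.0
t 1.85 at [480.7  15.8  59.6] th 137.36 tray [ -88.3 -226.5] thT 132.46 | shift [0.0009 0.0001 0.0536] turn 0.001 rows>= 1.3 F [1.2 0.4 0.2] gap 0.283
```

Run:
```python
from h import *
a=bot.get_image("scene");b=bot.get_image("top")
A=cv2.resize(a[140:240,260:400],None,fx=3.5,fy=3.5,interpolation=cv2.INTER_CUBIC)
B=cv2.resize(b[190:290,250:350],None,fx=3.1,fy=3.5,interpolation=cv2.INTER_CUBIC)
cv2.imwrite("pics/g1.png",np.hstack([A,B]))
```

```text
(no output)
```

View pics/g1.png

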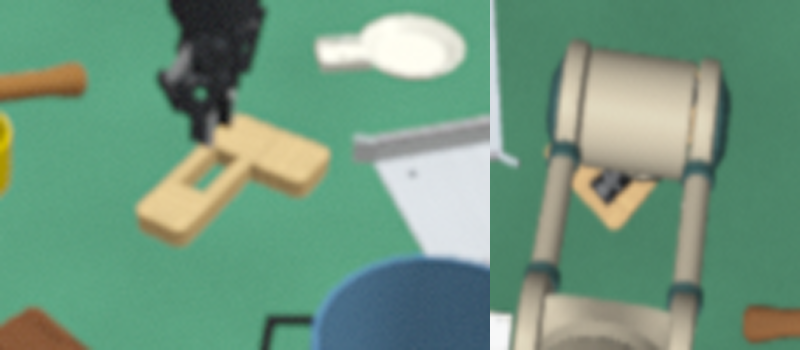

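The gripper tips are at about (210,135) in the left crop, 60 mm above and in line with the pale board's slot. I'll lower in small steps.

```bash
python3 shift.py '[[0.0005,0,0.02,0],[0.0005,0,0.033,0],[0.0005,0,0.04,0],[0.0005,0,0.047,0],[0.0005,0,0.053,0],[0.0005,0,0.053,0]]' ; python3 go.py 480 15.3 137.3 6
```

```text
t: 2.45
ee_pos: [0.4799, 0.0156, 0.0068]
orientation: [-0.403, 0.915, 0.0, -0.0]
ft_force: [0.1, -0.4, 0.6]
finger_gap: 0.28
grip_force: 0.0
t 2.45 at [479.9  15.6   6.8] th 137.49 tray [ -89.2 -226.6] thT 132.59 | shift [ 0.0002 -0.0003  0.0008] turn 0.003 rows>= 0.0 F [ 0.1 -0.4  0.6] gap 0.28
```

```bash
python3 shift.py '[[0,0,0.001,0],[0,0,0.001,0],[0,0,0.001,0],[0,0,0.001,0]]' 0.6 40; python3 go.py 571 18 4.9 6
```

```text
t: 2.78
ee_pos: [0.4806, 0.0148, 0.0065]
orientation: [-0.402, 0.916, -0.0, 0.0]
ft_force: [-0.3, 1.3, -0.5]
finger_gap: 0.41
grip_force: 39.2
t 2.78 at [480.6  14.8   6.5] th 137.42 tray [ -88.5 -227.5] thT 132.52 | shift [-0.0635 -0.0644  0.0006] turn 2.313 rows>= 18.5 F [-0.3  1.3 -0.5] gap 0.41
```

```bash
python3 shift.py '[[-0.006,-0.006,0,0.11],[-0.012,-0.012,0,0.23],[-0.019,-0.019,0,0.35],[-0.025,-0.025,0,0.47],[-0.031,-0.032,0,0.59],[-0.038,-0.038,0,0.71],[-0.044,-0.045,0,0.83],[-0.05,-0.051,0,0.95],[-0.057,-0.058,0,1.07],[-0.063,-0.064,0,1.19]]'; python3 go.py 571 18 4.9 6
```

```text
t: 3.62
ee_pos: [0.5708, 0.0179, 0.0065]
orientation: [0.183, 0.983, 0.0, 0.0]
ft_force: [-0.6, 0.4, -0.8]
finger_gap: 0.412
grip_force: 39.9
t 3.62 at [570.8  17.9   6.5] th 68.9 tray [   1.5 -232.1] thT 64.0 | shift [-0.0002  0.0002  0.0005] turn 1.117 rows>= 8.9 F [-0.6  0.4 -0.8] gap 0.412
```

```bash
python3 shift.py '[[0,0,0,0.12],[0,0,0,0.24],[0,0,0,0.36],[0,0,0,0.48],[0,0,0,0.6],[0,0,0,0.72],[0,0,0,0.84],[0,0,0,0.96],[0,0,0,1.08],[0,0,0,1.117]]'; python3 shift.py '[[0,0,0,0],[0,0,0,0]]' >/dev/null;  python3 - <<'E'
from h import *
import go
go.go(1,-48,0,6,True)
I={n:bot.get_image(n) for n in("top","scene")}
for n in I: cv2.imwrite(f"pics/{n}1.png",I[n])
p,h,f=fit("pale",I,[.571,.018,np.radians(184.9)],views=("scene",));print(p,np.degrees(p[2]),f)
A=I["scene"][120:240,240:440];B=I["top"][140:260,200:340]
cv2.imwrite("pics/g2.png",np.hstack([cv2.resize(A,None,fx=2.3,fy=2.9),cv2.resize(B,None,fx=2.4,fy=2.9)]))
E
```

```text
t: 4.45
ee_pos: [0.5703, 0.0178, 0.0064]
orientation: [0.676, 0.737, 0.0, 0.0]
ft_force: [-0.4, -0.5, -0.7]
finger_gap: 0.412
grip_force: 39.9
t 4.62 at [570.2  17.8   6.4] th 5.31 tray [   1.  -232.1] thT 0.41 | shift [0.1841 0.0013 0.0004] turn 0.007 rows>= 4.4 F [ 0.7  0.4 -1.3] gap 0.411
[0.56505007 0.02104413 3.25596322] 186.55295057004267 223.29305142321505
```

View pics/g2.png

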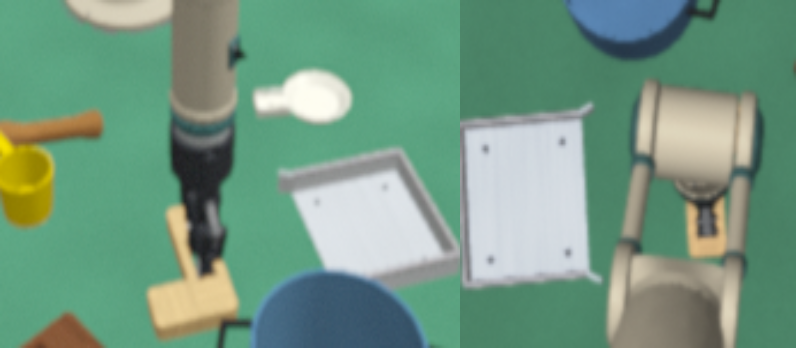

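Pale board follows the turn: its bar lies along tray x and its leg points to -y. Now I'll insert it.

```bash
python3 shift.py '[[0.03,0.0003,0,0.005],[0.06,0.0006,0,0.007],[0.09,0.001,0,0.007],[0.115,0.001,0,0.007],[0.13,0.0015,0,0.007],[0.145,0.0015,0,0.007],[0.16,0.0015,0,0.007],[0.175,0.0015,0,0.007],[0.19,0.0015,0,0.007]]'; python3 go.py 2 45 0 6 t
```

```text
t: 5.47
ee_pos: [0.5542, 0.2079, 0.0064]
orientation: [0.676, 0.737, 0.0, 0.0]
ft_force: [0.3, -0.3, 0.2]
finger_gap: 0.414
grip_force: 40.0
t 5.47 at [554.2 207.9   6.4] th 4.91 tray [  1.3 -41.3] thT 0.01 | shift [0.0863 0.0007 0.0004] turn 0.0 rows>= 2.1 F [ 0.3 -0.3  0.2] gap 0.414
```

```bash
python3 shift.py '[[0.025,0.0003,0,0],[0.05,0.0005,0,0],[0.07,0.0007,0,0],[0.08,0.0007,0,0],[0.086,0.0007,0,0],[0.09,0.0007,0,0],[0.092,0.0007,0,0],[0.092,0.0007,0,0]]'; python3 go.py 2 52 0 6 t
```

```text
t: 6.13
ee_pos: [0.546, 0.2979, 0.0064]
orientation: [0.676, 0.737, -0.001, -0.0]
ft_force: [-3.4, -2.4, 3.3]
finger_gap: 0.414
grip_force: 40.4
t 6.13 at [546.  297.9   6.4] th 4.87 tray [ 0.8 49. ] thT -0.03 | shift [0.003  0.0012 0.0004] turn -0.001 rows>= 0.1 F [-3.4 -2.4  3.3] gap 0.414
```

```bash
python3 shift.py '[[0.002,0,0,0],[0.004,0,0,0],[0.004,0,0,0],[0.004,0,0,0]]'; python3 go.py 2 52 0 6 t;  python3 shift.py '[[0,0.002,0,0],[0,0.003,0,0],[0,0.003,0,0]]'; python3 go.py 2 52 0 6 t
```

```text
t: 6.47
ee_pos: [0.5459, 0.2993, 0.0064]
orientation: [0.676, 0.737, -0.003, 0.001]
ft_force: [-2.9, -9.0, 6.1]
finger_gap: 0.413
grip_force: 40.5
t 6.47 at [545.9 299.3   6.4] th 4.95 tray [ 0.8 50.4] thT 0.05 | shift [0.0016 0.0012 0.0004] turn 0.001 rows>= 0.0 F [-2.9 -9.   6.1] gap 0.413
t: 6.72
ee_pos: [0.5459, 0.2992, 0.0063]
orientation: [0.676, 0.737, -0.005, -0.001]
ft_force: [-8.7, -8.9, 10.0]
finger_gap: 0.408
grip_force: 40.8
t 6.72 at [545.9 299.2   6.3] th 4.91 tray [ 0.8 50.4] thT 0.01 | shift [0.0016 0.0012 0.0003] turn 0.0 rows>= 0.0 F [-8.7 -8.9 10. ] gap 0.408
```

```bash
python3 shift.py '[[-0.002,-0.002,0,0],[-0.002,-0.003,0,0],[-0.002,-0.003,0,0],[-0.002,-0.003,-0.005,0],[-0.002,-0.003,-0.03,0],[-0.002,-0.003,-0.07,0],[-0.002,-0.003,-0.09,0]]' 0.28; python3 shift.py '[[-0.03,0,-0.01,0],[-0.06,0,-0.02,0],[-0.1,0,-0.02,0],[-0.14,0,-0.02,0],[-0.18,0,-0.02,0],[-0.22,0,-0.02,0],[-0.26,0,-0.02,0],[-0.29,0,-0.02,0],[-0.32,0,-0.02,0],[-0.35,0,-0.02,0]]' 0.13;  python3 go.py 455.7 -368.2 -31.2 70
```

```text
t: 7.3
ee_pos: [0.5495, 0.3021, 0.1]
orientation: [0.677, 0.736, 0.003, 0.001]
ft_force: [0.4, 1.5, 0.7]
finger_gap: 0.278
grip_force: 0.0
t: 8.13
ee_pos: [0.5776, -0.0497, 0.1168]
orientation: [0.677, 0.736, 0.001, 0.001]
ft_force: [0.1, 0.2, -0.3]
finger_gap: 0.125
grip_force: 0.0
t 8.13 at [577.6 -49.7 116.8] th 4.82 tray [   2.5 -300. ] thT -0.08 | shift [-0.3072 -0.1483  0.0465] turn 0.629 rows>= 8.3 F [ 0.1  0.2 -0.3] gap 0.125
```

```bash
python3 shift.py '[[-0.034,-0.016,0,0.08],[-0.068,-0.033,0,0.16],[-0.102,-0.05,0,0.24],[-0.136,-0.066,0,0.32],[-0.17,-0.082,0.005,0.4],[-0.205,-0.099,0.01,0.48],[-0.24,-0.116,0.02,0.56],[-0.275,-0.133,0.03,0.629],[-0.307,-0.148,0.0465,0.629],[-0.307,-0.148,0.0465,0.629]]'; python3 shift.py '[[0,0,0,0],[0,0,0,0]]' > /dev/null; python3 go.py 455.7 -368.2 -31.2 6
```

```text
t: 8.97
ee_pos: [0.4529, -0.3724, 0.0677]
orientation: [0.872, 0.489, -0.001, 0.001]
ft_force: [-0.0, 0.0, -0.8]
finger_gap: 0.132
grip_force: 0.0
t 9.13 at [ 455.4 -366.2   69.8] th -31.24 tray [-146.2 -605. ] thT -36.14 | shift [-0.0016  0.0012  0.0638] turn -0.001 rows>= 1.5 F [ 0.5 -0.3 -0. ] gap 0.132
```

```bash
python3 shift.py '[[-0.001,0.0006,0.02,0],[-0.0016,0.0012,0.04,0],[-0.0016,0.0012,0.048,0],[-0.0016,0.0012,0.056,0],[-0.0016,0.0012,0.063,0],[-0.0016,0.0012,0.0635,0]]';python3 shift.py '[[0,0,0.0005,0],[0,0,0.0005,0],[0,0,0.0005,0],[0,0,0.0005,0]]' 0.4 30
python3 - <<'E'
from h import *
import go
go.go(548,-60,4.9,6)
I={n:bot.get_image(n) for n in("top",)}
cv2.imwrite("pics/top2.png",I["top"])
p,h,f=fit("pale",I,[.546,.299,np.radians(184.9)],views=("top",));print(p,np.degrees(p[2]),f)
E
```

```text
t: 9.63
ee_pos: [0.4554, -0.3672, 0.0056]
orientation: [0.871, 0.491, -0.0, -0.001]
ft_force: [-0.2, 1.0, -0.2]
finger_gap: 0.134
grip_force: 0.0
t: 9.97
ee_pos: [0.4556, -0.3684, 0.0063]
orientation: [0.871, 0.491, 0.0, 0.0]
ft_force: [-0.9, -0.2, 0.5]
finger_gap: 0.243
grip_force: 29.0
t 9.97 at [ 455.6 -368.4    6.3] th -31.19 tray [-146.2 -607.1] thT -36.09 | shift [ 3.117e-01 -8.070e-02  2.000e-04] turn -0.63 rows>= 7.7 F [-0.9 -0.2  0.5] gap 0.243
[0.54593181 0.30293107 3.19891868] 183.28453962272442 1111.806896211645
```

```bash
python3 go.py 545 -240 4.9 6; python3 go.py 548 -150 4.9 6;python3 go.py -8 -300 0 6 t
python3 - <<'E'
from h import *
# pale pose in tray by saturation mask
img=cv2.imread("pics/top2.png");hsv=cv2.cvtColor(img,cv2.COLOR_BGR2HSV)
b=img.astype(float);s=np.clip((b[...,2]-b[...,0]-10)/60,0,1)
roi=(195,170,270,250);d=s[170:250,195:270];print(d.sum())
def cost(x):
    p=np.array([.546,.299,np.radians(184.9)])+x*[.005,.005,.05];return ((render("top",SH["pale"],p,.02,roi)-d)**2).sum()
r=minimize(cost,np.zeros(3),method="Nelder-Mead",options=dict(initial_simplex=np.r_[[np.zeros(3)],np.eye(3)]))
print(r.fun,r.x*[5,5,2.86]+[546,299,184.9])
E
```

```text
t 10.02 at [ 455.5 -368.4    6.2] th -31.2 tray [-146.3 -607.1] thT -36.1 | shift [0.1562 0.01   0.0002] turn -0.63 rows>= 5.0 F [-0.9  0.2 -0.5] gap 0.236
t 10.02 at [ 455.5 -368.4    6.2] th -31.2 tray [-146.3 -607.1] thT -36.1 | shift [ 2.347e-01 -3.400e-02  2.000e-04] turn -0.63 rows>= 5.7 F [-0.9  0.2 -0.5] gap 0.236
t 10.02 at [ 455.5 -368.4    6.2] th -31.2 tray [-146.3 -607.1] thT -36.1 | shift [ 3.296e-01 -6.920e-02  1.000e-04] turn -0.63 rows>= 8.1 F [-0.9  0.2 -0.5] gap 0.236
956.7833333333333
22.28222105959604 [548.03709564 302.40602668 184.8008699 ]
```

```bash
python3 shift.py '[[0.035,0.003,0,-0.1],[0.075,0.005,0,-0.2],[0.115,0.008,0,-0.3],[0.156,0.01,0,-0.4],[0.195,-0.012,0,-0.5],[0.234,-0.034,0,-0.6],[0.27,-0.048,0,-0.63],[0.3,-0.059,0,-0.63],[0.3296,-0.0692,0,-0.63],[0.3296,-0.0692,0,-0.63]]'; python3 shift.py '[[0,0,0,0],[0,0,0,0]]'>/dev/null; python3 go.py -8 -60 0 6 t
```

```text
t: 10.85
ee_pos: [0.5675, -0.045, 0.0062]
orientation: [0.675, 0.738, 0.001, -0.0]
ft_force: [0.1, -0.3, 0.4]
finger_gap: 0.236
grip_force: 29.2
t 11.02 at [566.9 -50.7   6. ] th 4.95 tray [  -8.1 -300.1] thT 0.05 | shift [ 2.401e-01  4.000e-04 -2.000e-04] turn 0.001 rows>= 5.8 F [ 0.3 -0.1 -0.9] gap 0.235
```

Now slide it in, gently near the end (contact is expected near tray y ≈ 0).

```bash
python3 shift.py '[[0.035,0,0,0],[0.075,0,0,0],[0.115,0,0,0],[0.155,0,0,0],[0.19,0,0,0],[0.215,0,0,0],[0.235,0,0,0],[0.25,0,0,0],[0.26,0,0,0],[0.27,0,0,0]]'; python3 shift.py '[[0.01,0,0,0],[0.018,0,0,0],[0.024,0,0,0],[0.028,0,0,0],[0.028,0,0,0]]'; python3 go.py -8 0 0 6 t
```

```text
t: 11.85
ee_pos: [0.5442, 0.2179, 0.0059]
orientation: [0.677, 0.736, -0.0, 0.0]
ft_force: [0.7, -0.8, 0.6]
finger_gap: 0.236
grip_force: 29.2
t: 12.27
ee_pos: [0.5414, 0.2472, 0.0059]
orientation: [0.676, 0.737, 0.0, -0.0]
ft_force: [0.8, 0.3, 1.4]
finger_gap: 0.239
grip_force: 29.3
t 12.27 at [541.4 247.2   5.9] th 4.92 tray [-8.1 -1.1] thT 0.02 | shift [ 0.0011  0.0001 -0.0001] turn 0.0 rows>= 0.0 F [0.8 0.3 1.4] gap 0.239
```

```bash
python3 shift.py '[[0.002,0,0,0],[0.004,0,0,0],[0.005,0,0,0],[0.005,0,0,0]]'; python3 go.py -8 0 0 6 t
```

```text
t: 12.6
ee_pos: [0.5411, 0.2511, 0.0059]
orientation: [0.676, 0.737, -0.0, 0.0]
ft_force: [-0.2, -2.3, 2.2]
finger_gap: 0.234
grip_force: 29.3
t 12.6 at [541.1 251.1   5.9] th 4.93 tray [-8.1  2.8] thT 0.03 | shift [-0.0028  0.0001 -0.0001] turn 0.001 rows>= 0.1 F [-0.2 -2.3  2.2] gap 0.234
```

```bash
python3 shift.py '[[0.002,0,0,0],[0.003,0,0,0],[0.003,0,0,0]]'; python3 go.py -8 0 0 6 t; python3 shift.py '[[-0.004,0,0,0],[-0.005,0,0,0],[-0.005,0,0,0],[-0.005,0,-0.005,0],[-0.005,0,-0.03,0],[-0.005,0,-0.07,0],[-0.005,0,-0.1,0]]' 0.13; python3 go.py 679.4 -202.1 -56.6 110
```

```text
t: 12.85
ee_pos: [0.5412, 0.2513, 0.0059]
orientation: [0.675, 0.738, -0.002, 0.002]
ft_force: [2.2, -10.8, 1.5]
finger_gap: 0.235
grip_force: 29.4
t 12.85 at [541.2 251.3   5.9] th 5.05 tray [-8.  3.] thT 0.15 | shift [-0.003  -0.     -0.0001] turn 0.003 rows>= 0.1 F [  2.2 -10.8   1.5] gap 0.235
t: 13.43
ee_pos: [0.5409, 0.2501, 0.1076]
orientation: [0.676, 0.737, 0.0, -0.0]
ft_force: [1.3, 0.7, 0.5]
finger_gap: 0.13
grip_force: 0.0
t 13.43 at [540.9 250.1 107.6] th 4.92 tray [-8.4  1.9] thT 0.02 | shift [-0.4624  0.0992 -0.0027] turn 1.074 rows>= 11.3 F [1.3 0.7 0.5] gap 0.13
```

```bash
python3 shift.py '[[-0.035,0.007,0,0.1],[-0.075,0.015,0,0.2],[-0.115,0.024,0,0.3],[-0.155,0.033,0,0.4],[-0.195,0.042,0,0.5],[-0.235,0.05,0,0.6],[-0.275,0.059,0,0.7],[-0.315,0.067,0,0.8],[-0.355,0.076,0,0.9],[-0.39,0.084,0,1.0]]' 0.28 40; python3 shift.py '[[0,0,0,0],[0,0,0,0]]' >/dev/null; python3 go.py 679.2 -202.6 -56.6 50
```

```text
t: 14.27
ee_pos: [0.6587, -0.1341, 0.1061]
orientation: [0.947, 0.32, 0.0, 0.0]
ft_force: [0.8, 0.2, 0.2]
finger_gap: 0.28
grip_force: 0.0
t 14.43 at [ 658.5 -133.5  105.5] th -52.53 tray [  76.  -390.4] thT -57.43 | shift [-0.0256  0.0675  0.0555] turn 0.071 rows>= 2.2 F [0.  0.5 0.2] gap 0.278
```

```bash
python3 shift.py '[[-0.01,0.025,0.015,0.04],[-0.02,0.05,0.035,0.07],[-0.0256,0.0675,0.05,0.071],[-0.0256,0.0675,0.0555,0.071],[-0.0256,0.0675,0.0555,0.071],[-0.0256,0.0675,0.0555,0.071]]'
python3 - <<'E'
from h import *
import go
go.go(679.2,-202.6,-56.6,6)
img=bot.get_image("top");cv2.imwrite("pics/top3.png",img)
cv2.imwrite("pics/n3.png",cv2.resize(img[165:255,190:320],None,fx=5,fy=5,interpolation=cv2.INTER_CUBIC))
E
```

```text
t: 14.93
ee_pos: [0.6784, -0.1986, 0.0502]
orientation: [0.957, 0.289, -0.0, -0.001]
ft_force: [0.1, 0.3, 0.8]
finger_gap: 0.28
grip_force: 0.0
t 14.93 at [ 678.4 -198.6   50.2] th -56.37 tray [  90.3 -457. ] thT -61.27 | shift [-0.0016  0.0039  0.0442] turn 0.004 rows>= 1.1 F [0.1 0.3 0.8] gap 0.28
```

View pics/n3.png

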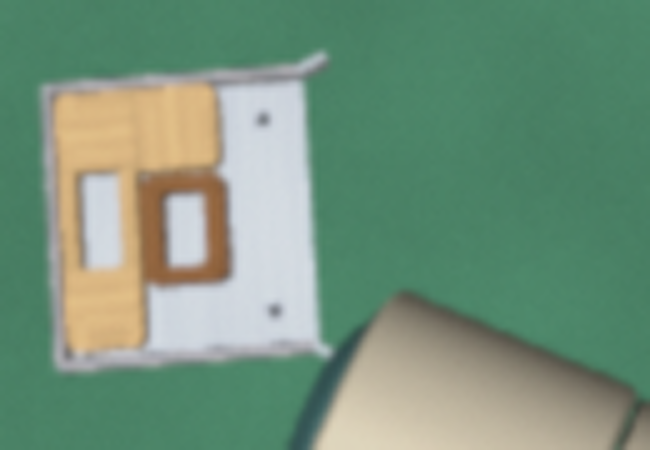

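Picture shows pale home at the back, and small nested against its bar and leg with small gaps. I'll quantify the gap for the dark leg.

```bash
cat > chk.py <<'E'
from h import *
T=np.array([.5494,.249]);TY=np.radians(4.9)
def sub(f,names,p0s):
    img=cv2.imread(f).astype(float);roi=(195,170,290,255)
    d=np.clip((img[...,2]-img[...,0]-8)/35,0,1)[170:255,195:290];d=cv2.GaussianBlur(d,(0,0),.3)
    cv2.GaussianBlur
    k=len(names);base=np.ravel(p0s)
    d=d.copy();d[60:,60:]*=1
    sc=np.tile([.003,.003,.03],k)
    def cost(x):
        p=base+x*sc;m=sum(render("top",SH[n],p[3*i:3*i+3],.02,roi) for i,n in enumerate(names));return ((np.clip(m,0,1)-d)[:, :W]**2).sum()
    W=54
    r=minimize(cost,np.zeros(3*k),method="Powell",options=dict(xtol=.01,ftol=1e-4))
    p=(base+r.x*sc).reshape(-1,3);c,s=np.cos(TY),np.sin(TY)
    print(r.fun)
    for n,q in zip(names,p):
        v=q[:2]-T;print(n,np.round(q[:2]*1000,1),"tray",np.round([1000*(c*v[0]+s*v[1]),1000*(-s*v[0]+c*v[1])],1),round(np.degrees(q[2]-TY),2))
if __name__=="__main__":
    sub("pics/top3.png",["pale","small"],[[.548,.3024,np.radians(184.8)],[.543,.252,np.radians(4.9)]])
E
python3 chk.py
```

```text
26.77003171739566
pale [548.  302.4] tray [ 3.1 53.4] 179.98
small [543.7 250.8] tray [-5.5  2.3] -0.42
```

```bash
python3 shift.py '[[-0.0010,0.002,0.01,0],[-0.0010,0.003,0.02,0],[-0.0010,0.0030,0.027,0],[-0.0010,0.0030,0.035,0],[-0.0010,0.0030,0.044,0],[-0.0010,0.0030,0.044,0]]'; python3 go.py 679.2 -202.3 -56.6 6;  python3 shift.py '[[0,0,0,0],[0,0,0,0],[0,0,0,0],[0,0,0,0]]' 0.6 40; python3 go.py 590 -70 4.9 6
```

```text
t: 15.48
ee_pos: [0.6782, -0.2032, 0.0036]
orientation: [0.957, 0.289, -0.002, -0.001]
ft_force: [0.1, 1.0, -1.1]
finger_gap: 0.283
grip_force: 0.0
t 15.48 at [ 678.2 -203.2    3.6] th -56.45 tray [  89.7 -461.5] thT -61.35 | shift [ 0.0013 -0.0002 -0.0024] turn 0.003 rows>= 0.1 F [ 0.1  1.  -1.1] gap 0.283
t: 15.82
ee_pos: [0.6801, -0.2041, 0.0066]
orientation: [0.957, 0.289, 0.0, 0.0]
ft_force: [-0.1, -0.4, -1.7]
finger_gap: 0.404
grip_force: 39.2
t 15.82 at [ 680.1 -204.1    6.6] th -56.45 tray [  91.5 -462.6] thT -61.35 | shift [-0.001  -0.1615  0.0005] turn -1.071 rows>= 8.6 F [-0.1 -0.4 -1.7] gap 0.404
```

```bash
python3 go.py -3.6 -260 0 6 t
```

```text
t 15.82 at [ 680.1 -204.1    6.6] th -56.45 tray [  91.5 -462.6] thT -61.35 | shift [ 0.0137 -0.2234  0.0005] turn -1.071 rows>= 8.6 F [-0.1 -0.4 -1.7] gap 0.404
```

```bash
python3 shift.py '[[0.0015,-0.022,0,-0.11],[0.003,-0.047,0,-0.23],[0.0045,-0.072,0,-0.35],[0.006,-0.097,0,-0.47],[0.0075,-0.122,0,-0.59],[0.009,-0.147,0,-0.71],[0.0105,-0.172,0,-0.83],[0.012,-0.197,0,-0.95],[0.0137,-0.2234,0,-1.06],[0.0137,-0.2234,0,-1.071]]'; python3 shift.py '[[0,0,0,0],[0,0,0,0],[0,0,0,0]]'>/dev/null; python3 go.py -3.6 -130 0 6 t
```

```text
t: 16.65
ee_pos: [0.5637, -0.0064, 0.0064]
orientation: [0.674, 0.739, -0.001, -0.003]
ft_force: [-1.0, 0.4, -1.2]
finger_gap: 0.407
grip_force: 39.3
t 16.9 at [569.2 -11.1   6.7] th 4.83 tray [  -2.5 -260.8] thT -0.07 | shift [ 0.1308 -0.0012  0.0006] turn -0.001 rows>= 3.1 F [-0.6  0.  -0.8] gap 0.409
```

```bash
python3 shift.py '[[0.03,-0.0004,0,0],[0.065,-0.0008,0,0],[0.1,-0.0012,0,0],[0.125,-0.0012,0,0],[0.14,-0.0012,0,0],[0.15,-0.0012,0,0],[0.16,-0.0012,0,0],[0.17,-0.0012,0,0],[0.178,-0.0012,0,0],[0.186,-0.0012,0,0]]'; python3 go.py -3.6 -50 0 6 t
```

```text
t: 17.73
ee_pos: [0.5513, 0.175, 0.0064]
orientation: [0.676, 0.736, 0.0, 0.0]
ft_force: [0.1, -0.4, -1.4]
finger_gap: 0.402
grip_force: 39.3
t 17.73 at [551.3 175.    6.4] th 4.86 tray [ -4.4 -73.9] thT -0.04 | shift [0.0239 0.0008 0.0004] turn -0.001 rows>= 0.6 F [ 0.1 -0.4 -1.4] gap 0.402
```

Leg has entered the gap with no force; I'll push on to contact.

```bash
python3 shift.py '[[0.008,0.0005,0,0],[0.014,0.0005,0,0],[0.02,0.0005,0,0],[0.024,0.0005,0,0],[0.027,0.0005,0,0],[0.029,0.0005,0,0],[0.029,0.0005,0,0]]'; python3 go.py -3.6 -50 0 6 t
```

```text
t: 18.32
ee_pos: [0.5492, 0.2002, 0.0063]
orientation: [0.675, 0.738, -0.002, 0.003]
ft_force: [2.7, -12.0, -0.4]
finger_gap: 0.405
grip_force: 39.4
t 18.32 at [549.2 200.2   6.3] th 5.1 tray [ -4.4 -48.6] thT 0.2 | shift [-0.0014  0.0008  0.0003] turn 0.003 rows>= 0.0 F [  2.7 -12.   -0.4] gap 0.405
```

```bash
python3 shift.py '[[0.002,0,0,0],[0.004,0,0,0],[0.004,0,0,0]]'; python3 go.py -3.6 -50 0 6 t; python3 shift.py '[[-0.005,0,0,0],[-0.007,0,0,0],[-0.007,0,0,0],[-0.007,0,-0.006,0],[-0.007,0,-0.03,0],[-0.007,0,-0.07,0],[-0.007,0,-0.11,0]]' 0.28;  python3 shift.py '[[-0.04,0,-0.01,0],[-0.08,0,-0.02,0],[-0.12,0,-0.03,0],[-0.16,0,-0.03,0],[-0.2,0,-0.03,0],[-0.24,0,-0.03,0],[-0.28,0,-0.03,0],[-0.32,0,-0.03,0],[-0.36,0,-0.03,0],[-0.36,0,-0.03,0]]' >/dev/null
python3 - <<'E'
from h import *
import chk
chk
I={n:bot.get_image(n) for n in("top","scene")}
for n in I: cv2.imwrite(f"pics/{n}4.png",I[n])
A=cv2.resize(I["top"][165:255,190:280],None,fx=4.4,fy=5,interpolation=cv2.INTER_CUBIC);B=cv2.resize(I["scene"][160:250,340:450],None,fx=3.6,fy=5,interpolation=cv2.INTER_CUBIC)
cv2.imwrite("pics/n4.png",np.hstack([A,B]))
E
```

```text
t: 18.57
ee_pos: [0.5491, 0.2004, 0.0063]
orientation: [0.674, 0.738, -0.005, 0.005]
ft_force: [2.3, -23.2, 1.2]
finger_gap: 0.407
grip_force: 39.5
t 18.57 at [549.1 200.4   6.3] th 5.21 tray [ -4.4 -48.4] thT 0.31 | shift [-0.0016  0.0008  0.0004] turn 0.005 rows>= 0.0 F [  2.3 -23.2   1.2] gap 0.407
t: 19.15
ee_pos: [0.5476, 0.2016, 0.1168]
orientation: [0.676, 0.737, -0.001, -0.001]
ft_force: [1.9, -0.2, 0.1]
finger_gap: 0.279
grip_force: 0.0
```

View pics/n4.png

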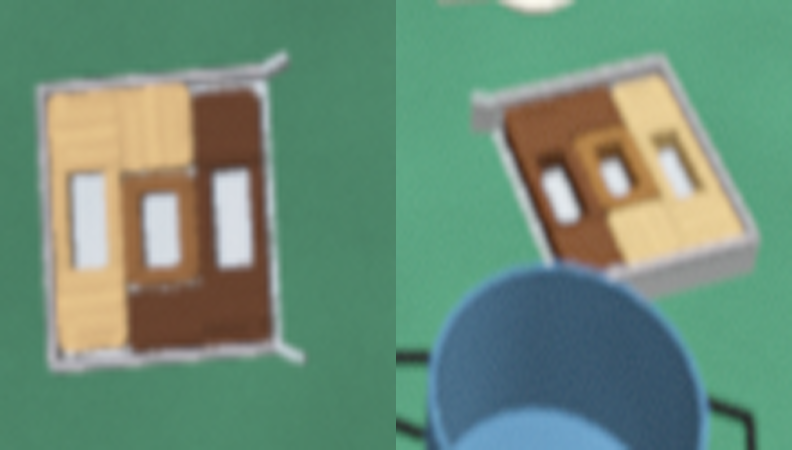

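Run:
```python
from h import *
img=cv2.imread("pics/top4.png").astype(float)
x0,y0,x1,y1=230,170,264,246
a=img[y0:y1,x0:x1]
d=np.clip((150-a[...,1])/70,0,1)*np.clip((a[...,2]-a[...,1]+0)/20,0,1) # brown: R>G
roi=(x0,y0,x1,y1)
# brown mask includes small+pale; use union of three
d=np.clip((a[...,2]-a[...,0]-5)/25,0,1)
base=[[.548,.3024,np.radians(184.8)],[.5437,.2508,np.radians(4.5)]]
def cost(x):
    p=np.array([.552,.2,np.radians(4.9)])+x*[.003,.003,.03]
    m=np.clip(sum(render("top",SH[n],q,.02,roi) for n,q in zip(("pale","small","dark"),base+[p])),0,1);return ((m-d)**2).sum()
r=minimize(cost,np.zeros(3),method="Nelder-Mead",options=dict(initial_simplex=np.r_[[np.zeros(3)],np.eye(3)]))
p=np.array([.552,.2,np.radians(4.9)])+r.x*[.003,.003,.03];v=(p[:2]-[.5494,.249])*1000;c,s=np.cos(np.radians(4.9)),np.sin(np.radians(4.9))
print(r.fun,p[:2]*1000,np.degrees(p[2])-4.9,"tray",c*v[0]+s*v[1],-s*v[0]+c*v[1])
print(bot.get_state()["ee_pos"],bot.get_state()["t"])
```

```text
29.68880389314358 [551.33108714 202.87074829] 0.009573615548487346 tray -2.0161891542518187 -46.12561047685305
[ 0.58002748 -0.15858589  0.14656843] 20.0833
```

```bash
python3 -c "from station import bot;print(bot.close_job())"
```

```text
the job is handed in; nothing more can be done
None
```

All three boards are nested flat in the tray and the job is handed in at about 20 s: the last image puts the dark board's front edge about 4–6 mm inside the open edge, the gripper was clear at hand-in, and no obstacle was moved as far as the images and wrist forces (at most 23 N, pushing the boards home) show.

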